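# Present the notched filter plate over the light panel

## Task

Two glass filter plates hang flat, each threaded by its centre hole on a small steel drying spindle. Find the plate with the small notch cut in one corner - the notch marks its frosted label end - lift it up and off its spindle and hold it about 13 cm above the middle of the light panel for the overhead camera: label face still up, its length along the panel's length, with the label end on the side of the panel's raised bar and raised so that the plate slopes about 30 degrees, like a page on a lectern. Finish holding it still there, without putting it down, and leave the other plate and everything else where it is.

Things in the scene. Friction and masses are not known exactly. Their poses are not given: they have to be found in the camera images.
- notched_plate: plate to take: clear glass, 120 x 50 x 6 mm, 90 g, 16 mm hole in its centre, equal matt white bands on both ends; a notch 16 mm (along x) by 13 mm (y) is cut from the corner at +x, -y. Origin: centre of underside; x along its length to the label end (with the notch); z: normal of the label face, up at the start. Starts level, underside at z 0.07, turned up to 2.2 rad either way; long edges free to grip
- notched_plate_centre (a point): centre of the notched plate's hole, half way through its thickness (3 mm above the origin)
- label_end (a point): point on the notched plate's middle line inside the frosted label end, 50 mm from the plate's centre towards +x, half way through its thickness
- blank_plate: the other plate, to be left alone: same glass, size, hole and bands, but with four whole corners, no notch. Origin: centre of the underside
- spindle_a: fixed steel spindle carrying the notched plate, left or right of the panel: foot 84 mm wide, 11 mm high; 14 mm stem; shoulder disc 28 mm wide, its top 70 mm above the worktop; above it a 10 mm pin 22 mm long through the plate's hole, ending 16 mm above the plate. Origin: centre of the foot's underside, z up
- spindle_b: fixed steel spindle of the same shape that carries the plate without a notch, on the other side of the panel
- light_panel: fixed flat light panel, aluminium with a white top, 170 (x) x 120 (y) mm and 13 mm high, with a grey bar 14 mm wide and 24 mm high across its +x end (the end away from the robot). Origin: centre of its underside; x along its length towards the bar, z up
- panel_centre (a point): centre of the light panel's white top, 13 mm above the worktop
- tape_roll: roll of cream tape lying flat, 62 mm wide and 19 mm high, loose, a bystander. Origin: centre of its underside
- marker_black: white marker pen with a dark cap, 135 mm long and 16 mm thick, lying loose, a bystander. Origin: centre of its underside
- dropper_1: small brown dropper bottle, 25 mm wide and 73 mm high, standing loose, a bystander. Origin: centre of its underside
Mind the look-alikes: they are no part of the job. What is shaped like the notched_plate but orange or yellow is not meant.

How it is judged:
On the way:
1. the notched plate is gripped and lifted clear of its spindle's pin, by more than 35 mm, its label face up (z of notched_plate in the frame of spindle_a above 0.105 m and contact force between the fingers and notched_plate above 0.5 N and angle between notched_plate's own z axis and vertical below 1 rad), for 0.2 s.
At the end, for the whole second after the job is handed in: Fingers hold the plate still, off the panel: centre within 30 mm sideways of the panel's and 80-200 mm above its top; label face within 48 deg of straight up; length sloping 15-45 deg, label end raised and towards the bar; length within 51 deg of the panel's, slope included (horizontal distance between notched_plate_centre and panel_centre below 0.03 m and z of notched_plate_centre in the frame of panel_centre between 0.08 and 0.2 m and angle between notched_plate's own x axis and vertical between 0.78 and 1.31 rad and angle between notched_plate's own z axis and vertical below 0.84 rad and angle between the x axis of notched_plate and the x axis of light_panel, either way round below 0.9 rad and x of label_end in the frame of light_panel above 0 m and contact force between the fingers and notched_plate above 0.5 N and contact force between notched_plate and light_panel below 0.1 N and linear speed of notched_plate below 0.03 m/s and angular speed of notched_plate below 0.2 rad/s); the arm keeps its last pose, push and grip.
It fails at once if the plate without a notch is shifted by more than 15 mm (distance of blank_plate from where it was at the start of the episode above 0.015 m).
It fails at once if a loose bystander (tape roll, marker, dropper bottle) is shifted by more than 15 mm (distance of any of tape_roll, marker_black, dropper_1 from where it was at the start of the episode above 0.015 m).
It also fails if it takes over 35 s, if anything falls off the work surface, if the arm or the gripper's body presses on something with over 40 N, if the wrist force passes 120 N, or if a joint passes its speed limit or range.

## Robot

A 6-joint arm with a two-finger parallel gripper is mounted at the origin on a cart in front of the work surface, level with it; the furniture and walls round the work are solid. World frame = base frame: x ahead of the robot, y to its left, z up, the work surface at z = 0. Lengths are in m, angles in rad, forces in N, time in s.
With the tool pointing down it reaches from about 0.3 to 1 m from the base axis. Payload 5.1 kg.
Tool frame: the origin (TCP) lies at the very end of the fingers, on their centre line; the grasp point (between the pads) lies 19 mm behind it; z points along the fingers, x is the direction in which the jaws open and shut, and the axes are right-handed (so a half turn about z gives the same grasp; the last joint's range is limited). The gripper opens to 95 mm and grips with 3 to 60 N. Pads are 20 mm wide; open, the fingers measure 119 mm over their backs; the gripper's body (75 mm by 180 mm) begins 59 mm behind the grasp point.
Start: joints at [-1.394, 0.124, 1.65, -0, 1.367, -0.083], TCP at [0.167, -0.628, 0.215] pointing down, gripper open.
Joint ranges: [-2.61, 2.61], [-1.02, 2.33], [0.03, 2.71], [-1.35, 4.49], [0.32, 2.68], [-2.91, 2.91]. Speed limits (rad/s): [2.57, 2.57, 3.14, 3.14, 3.14, 3.14].

## Interface

Orientations are given as a unit quaternion [x, y, z, w].
In Python, from workcell import sense, optics, job, models gives the robot as it stands. The module is installed in compiled form; this text tells all that it offers.
- The arm moves only by the tool move_arm, never from a script. Its argument "motion" is a list of rows, each a list of 3 entries, a list of its own where there are three numbers: the shift along the tool's x, y, z scaled (see below), then the turn, a rotation vector about the tool's x, y, z scaled (see below), then the closure, from 0 (fully open) to 1 (shut). A call has 1 to 10 rows; each row is the pose to reach, as a shift and turn from the pose commanded when the call began, along the tool's axes at that moment, turning the shorter way round; what a row does not reach only later rows make up. The controller multiplies each number of a shift by 75 cm and each number of a turn by 360 degrees. A row lasts 1/12 s, in which the tool goes at most 41.7 mm and 7.16 degrees, less where a joint would pass 70% of its speed; a pose out of reach is approached as far as the arm can. A call with a number of a shift or a turn outside -1 to 1 is refused whole. A call with a gripper value outside its range is refused whole. The fingers move at their own pace and stop on an object; "newtons" is the grip in N (left out, the last holds). Time passes only in rows, so rows that repeat a pose let the fingers close. It gives the time, the measured TCP pose, the force and the opening at its end, in the units of the state.
- sense(): the state, without advancing time (a new reading comes with each control period).
- optics.capture(name): name is "scene" or "side" or "wrist"; returns the picture (420x560x3 uint8, blue, green, red); there is no depth.
- optics.calibration(name): a dict with "fovy" (degrees; the focal length in pixels is half the picture's height over the tangent of half this angle, whatever the lens; pixels are square), "cx", "cy" (the principal point, pixels), "dist_coeffs" ([k1, k2, p1, p2, k3] as OpenCV has them; the pictures are not rectified), "rvec" (rotation vector, rad) and "tvec" (3), from world to camera coordinates, as OpenCV has them. Camera axes: x right, y down, z forward; pixel columns grow to the right and rows downward; lengths in m; the calibration is good to about 2 mm. A picture is of the moment at which its call begins: read the wrist's pose just before it. calibration takes no time and is no camera call; for the wrist camera it gives the pose at the moment of the call.
- job.hand_in(): hands the job in, once; it reports no verdict.
Trained networks look in the newest picture that a camera, given by its name, has taken for a name from the list of things; names that differ only in an ending like _2 or _b are one class to them, and where a whole thing is asked for, a point or a joint stands for the part that bears it (a point fixed in the world has none). Each returns a list of dicts, best first, with "score" (0 to 1); they miss things now and then, are a little off and sometimes report something else, mostly with a low value. They report only what shows in the picture. A call takes as long as a camera call. They do not tell look-alikes from the thing itself.
- models.recognise(camera, label): "centre" ([x, y, z] in m, in the coordinates of the camera as it stood for that picture, good to about 4 mm: the middle of the surface that is visible of it).
- models.regions_of(camera, label): "pixels" (420x560 bool, what is visible of it).
- models.tip_of(camera, label): "centre" ([x, y, z] in m, in the coordinates of the camera as it stood for that picture, good to about 4 mm: a listed point, or the origin of a listed thing).
The state is a dict: "t": time; "joints": joint angles; "qd": joint speeds; "tau": joint torques, N m; "position": TCP position; "ee_rot": TCP orientation; "ft_force": force on the tool from outside, world axes, zero at the start; "ft_torque": the same for the moment, N m; "gripper_width": finger opening in m.
Only numpy, scipy, OpenCV 4.12 (cv2) and the standard library are available. Lean on these libraries where they do the work, as an engineer would, in place of code of your own. Each camera call takes 0.05 s, during which the arm holds its last target.

## Working session

There is one attempt and no reset: what is moved stays moved. The work goes in short steps, Python scripts to look and compute and a tool call to move; the robot and the scene stay as the last step left them, time stands still between calls to the robot, and variables do not carry over. Pictures are saved under pics/ and viewed, and the job is handed in when it is done.

Besides the shell and the picture viewer there is one more tool, called after "Request:" as a command line: name --argument value ..., lists and objects as JSON in quotes. move_arm: Moves the arm, as the interface text tells. Shifts and turns lie within -1 to 1; 1 stands for 75 cm of shift or 360 degrees of turn. Its arguments: {"type":"object","properties":{"motion":{"type":"array","items":{"type":"array"}},"newtons":{"type":"number"}},"required":["motion"]}

```bash
mkdir -p pics; ls
python3 - <<'E'
from workcell import sense, optics, job, models
import cv2
s=sense(); print({k:(v if not hasattr(v,'__len__') else [round(float(x),4) for x in v]) for k,v in s.items()})
for c in ("scene","side","wrist"):
    im=optics.capture(c); cv2.imwrite(f"pics/{c}0.png",im)
    k=optics.calibration(c); print(c,k)
E
```

```text
pics
{'t': 0.0, 'joints': [-1.3936, 0.1245, 1.6517, -0.0, 1.3675, -0.0826], 'qd': [-0.0006, 0.0001, 0.0006, 0.0002, -0.0016, 0.0001], 'tau': [-0.0017, -41.7601, -35.9933, 0.0774, 0.0494, -0.0002], 'position': [0.1668, -0.6276, 0.2134], 'ee_rot': [0.7927, -0.6096, -0.0008, -0.0007], 'ft_force': [0.2885, -0.4304, -0.6178], 'ft_torque': [-0.039, 0.0113, -0.0192], 'gripper_width': 0.09485435756420058}
scene {'fovy': 45.178350441379465, 'cx': 275.45902946471443, 'cy': 208.42355143788876, 'dist_coeffs': array([-0.17722211,  0.        ,  0.        ,  0.        ,  0.        ]), 'rvec': array([ 0.22052345,  2.89041585, -1.04957018]), 'tvec': array([0.55548085, 0.08640673, 1.88441127])}
side {'fovy': 47.93114707055791, 'cx': 277.7394206508353, 'cy': 208.21852591528454, 'dist_coeffs': array([-0.03182792,  0.        ,  0.        ,  0.        ,  0.        ]), 'rvec': array([ 0.41320167, -2.62205447,  1.35629547]), 'tvec': array([0.45693872, 0.23002603, 1.25645798])}
wrist {'fovy': 66.40724013899965, 'cx': 273.2805982787927, 'cy': 206.28825919847586, 'dist_coeffs': array([0.0107089, 0.       , 0.       , 0.       , 0.       ]), 'rvec': array([-2.33565633,  1.79720473,  0.2154846 ]), 'tvec': array([-0.64821914, -0.02571183,  0.38903243])}
```

View pics/scene0.png

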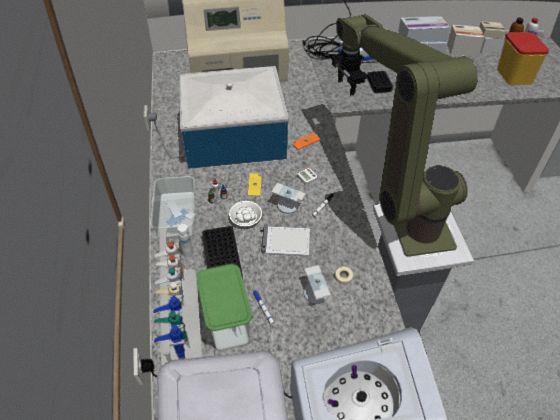

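View pics/side0.png

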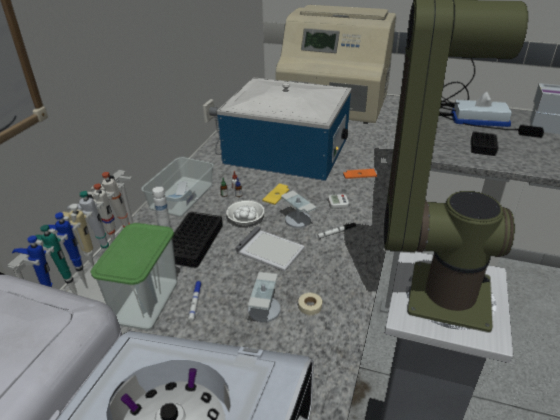

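View pics/wrist0.png

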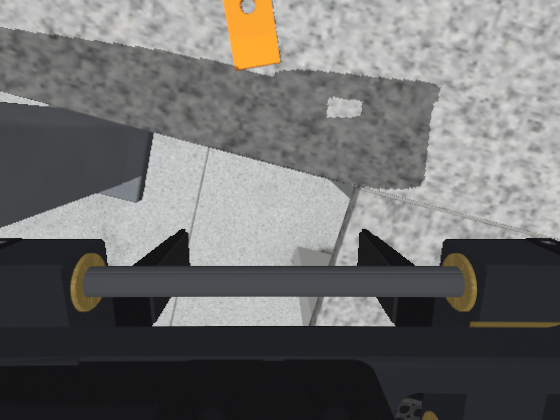

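The scene view shows clear plates at about (289,192) and (317,282), the panel at (289,240), and orange and yellow look-alikes at (306,141) and (255,184). I'll enlarge the clear ones next.

```bash
cat > h.py <<'E'
from workcell import sense, optics, job, models
import cv2, numpy as np
from scipy.spatial.transform import Rotation as R
def cam(n):
    k=optics.calibration(n); f=210/np.tan(np.radians(k['fovy'])/2)
    K=np.array([[f,0,k['cx']],[0,f,k['cy']],[0,0,1]]); Rm=cv2.Rodrigues(k['rvec'])[0]
    return K,np.array(k['dist_coeffs']),Rm,np.array(k['tvec']),k['rvec']
def c2w(c,p): K,d,Rm,t,_=c; return Rm.T@(np.array(p)-t)
def proj(c,P): return cv2.projectPoints(np.array(P,float).reshape(-1,3),c[4],c[3],c[0],c[1])[0].reshape(-1,2)
def pix2z(c,uv,z):
    K,d,Rm,t,_=c
    n=cv2.undistortPoints(np.array(uv,float).reshape(-1,1,2),K,d).reshape(-1,2)
    o=-Rm.T@t; D=np.c_[n,np.ones(len(n))]@Rm
    return o+D*((z-o[2])/D[:,2])[:,None]
E
python3 - <<'E'
from h import *
a=cv2.imread("pics/scene0.png"); b=cv2.imread("pics/side0.png")
def crop(im,x,y,w=70,h=60): return cv2.resize(im[y-h//2:y+h//2,x-w//2:x+w//2],(390,300),interpolation=cv2.INTER_CUBIC)
cv2.imwrite("pics/crop1.png",np.vstack([np.hstack([crop(a,289,192),crop(a,317,282)]),np.hstack([crop(b,297,207),crop(b,263,292)])]))
for n in ("scene","side"):
    optics.capture(n); c=cam(n)
    for l in ("notched_plate","blank_plate","notched_plate_centre","label_end","spindle_a","light_panel","panel_centre","tape_roll","marker_black","dropper_1"):
        for fn in ("tip_of",):
            for r in getattr(models,fn)(n,l)[:4]:
                w=c2w(c,r['centre']); print(n,l,round(r['score'],2),w.round(3),proj(c,w).round()[0])
print(sense()['t'])
E
```

```text
scene notched_plate 0.78 [ 0.348 -0.551 -0.   ] [305. 142.]
scene notched_plate 0.66 [ 0.483 -0.203  0.073] [288. 193.]
scene notched_plate 0.52 [ 0.596 -0.331 -0.002] [255. 185.]
scene blank_plate 0.88 [0.459 0.201 0.069] [316. 283.]
scene notched_plate_centre 0.75 [ 0.345 -0.551  0.005] [305. 141.]
scene notched_plate_centre 0.64 [ 0.599 -0.331 -0.   ] [254. 185.]
scene notched_plate_centre 0.55 [ 0.481 -0.204  0.072] [288. 193.]
scene label_end 0.8 [ 0.44  -0.174  0.074] [301. 197.]
scene label_end 0.79 [ 0.389 -0.533  0.004] [296. 145.]
scene label_end 0.51 [ 0.59  -0.377  0.004] [255. 175.]
scene spindle_a 0.72 [ 0.453  0.199 -0.001] [316. 293.]
scene spindle_a 0.7 [ 0.482 -0.202  0.004] [288. 205.]
scene light_panel 0.65 [ 0.52  -0.031  0.003] [286. 241.]
scene light_panel 0.49 [ 0.347 -0.182  0.005] [323. 205.]
scene panel_centre 0.8 [ 0.518 -0.031  0.009] [286. 240.]
scene panel_centre 0.29 [ 0.35  -0.179  0.006] [322. 205.]
scene tape_roll 0.54 [0.344 0.146 0.   ] [343. 276.]
scene marker_black 0.66 [ 0.347 -0.181  0.005] [323. 205.]
scene dropper_1 0.53 [ 0.726 -0.285 -0.00
[... 627 characters left out ...]
 [ 0.387 -0.531 -0.002] [346. 174.]
side label_end 0.55 [0.457 0.201 0.069] [261. 291.]
side spindle_a 0.88 [ 0.481 -0.21  -0.001] [298. 219.]
side spindle_a 0.62 [0.454 0.192 0.001] [265. 307.]
side light_panel 0.74 [ 0.523 -0.033  0.001] [268. 249.]
side light_panel 0.3 [ 0.483 -0.205  0.068] [297. 202.]
side panel_centre 0.87 [ 0.515 -0.034  0.013] [271. 246.]
side tape_roll 0.78 [0.341 0.148 0.   ] [311. 305.]
side tape_roll 0.57 [ 0.439 -0.174  0.069] [308. 209.]
side tape_roll 0.32 [ 0.486 -0.203  0.068] [296. 202.]
side marker_black 0.64 [ 0.348 -0.184  0.002] [336. 230.]
side dropper_1 0.58 [ 0.348 -0.183  0.002] [336. 230.]
side dropper_1 0.45 [ 0.719 -0.284  0.   ] [239. 195.]
1.25
```

View pics/crop1.png

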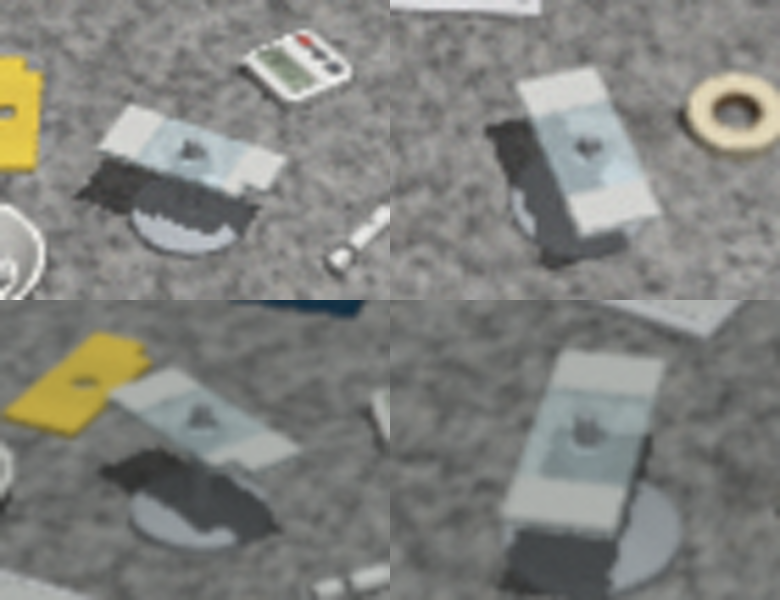

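The notched clear plate is the one at scene (289,192) and side (297,205): the crops show a notch in its lower-right corner. The plate at (317,282) has four whole corners. The yellow (255,184) and orange (306,141) notched ones are look-alikes. Next I'll get yaws from the masks and check the box corner for clearance.

```bash
cat >> h.py <<'E'
def rect(c,m,z):
    cs,_=cv2.findContours(m.astype(np.uint8),cv2.RETR_EXTERNAL,cv2.CHAIN_APPROX_NONE)
    k=max(cs,key=cv2.contourArea).reshape(-1,2)
    W=pix2z(c,k,z)[:,:2]; r=cv2.minAreaRect((W*1000).astype(np.float32)); b=cv2.boxPoints(r)
    e=[b[1]-b[0],b[2]-b[1]]; l=max(e,key=np.linalg.norm)
    return np.array(r[0])/1000,np.array(r[1]),np.degrees(np.arctan2(l[1],l[0]))%180
E
python3 - <<'E'
from h import *
for n in ("scene","side"):
    optics.capture(n); c=cam(n)
    for l,z in (("notched_plate",.075),("light_panel",.013),("marker_black",.008),("tape_roll",.01)):
        for r in models.regions_of(n,l)[:3]:
            if r['pixels'].sum()>20: print(n,l,round(r['score'],2),r['pixels'].sum(),*[np.round(q,3) for q in rect(c,r['pixels'],z)])
c=cam("scene"); print(pix2z(c,[[288,160],[186,161]],0).round(3), pix2z(c,[[286,124],[285,124]],.2).round(3))
c=cam("side"); print(pix2z(c,[[327,172],[225,153]],0).round(3))
print(sense()['t'])
E
```

```text
scene notched_plate 0.77 282 [ 0.36  -0.476] [127.276  61.341] 22.943
scene notched_plate 0.74 259 [ 0.604 -0.266] [115.387  44.283] 79.661
scene notched_plate 0.63 327 [ 0.482 -0.203] [ 55.678 121.017] 144.787
scene light_panel 0.6 1295 [ 0.519 -0.029] [128.053 171.028] 166.716
scene marker_black 0.58 97 [ 0.346 -0.183] [127.907  15.774] 43.532
scene tape_roll 0.59 220 [0.344 0.148] [66.278 58.786] 49.624
side notched_plate 0.6 349 [ 0.48  -0.196] [ 54.12  125.885] 145.395
side notched_plate 0.58 268 [ 0.555 -0.222] [119.848  48.657] 83.835
side notched_plate 0.54 256 [ 0.324 -0.425] [110.667  54.837] 24.341
side light_panel 0.65 1630 [ 0.518 -0.023] [130.638 181.063] 165.597
side light_panel 0.28 228 [ 0.344 -0.171] [140.311  28.581] 44.54
side marker_black 0.68 203 [ 0.346 -0.176] [138.217  25.214] 44.002
side marker_black 0.64 464 [0.443 0.212] [84.745 66.831] 51.23
side tape_roll 0.83 324 [0.341 0.156] [57.24 69.95] 106.286
side tape_roll 0.63 362 [ 0.507 -0.288] [ 60.381 137.882] 143.961
[[ 0.439 -0.449  0.   ]
 [ 0.865 -0.508  0.   ]] [[ 0.452 -0.449  0.2  ]
 [ 0.456 -0.45   0.2  ]]
[[ 0.46  -0.525  0.   ]
 [ 0.891 -0.552  0.   ]]
1.75
```

```bash
cat >> h.py <<'E'
def Rt(yaw,tilt=0):
    # tool x at yaw (deg), z down; plate x = tool x rotated +90 about world z (tool y = -that... ) 
    y=np.radians(yaw); x=np.array([np.cos(y),np.sin(y),0]); z=np.array([0,0,-1.]); 
    M=np.c_[x,np.cross(z,x),z]
    px=np.array([-np.sin(y),np.cos(y),0])  # plate x dir (label end), raise by tilt
    # rotate so that px rises
    return R.from_rotvec(np.cross(px,[0,0,1])*np.radians(tilt))*R.from_matrix(M)
def cmd(p,Rg):
    s=sense(); R0=R.from_quat(s['ee_rot']); p=np.array(p)
    d=R0.inv().apply(p-s['position'])/.75; r=(R0.inv()*Rg).as_rotvec()/(2*np.pi)
    print('t',round(s['t'],2),'shift',d.round(4),'turn',r.round(4),'rows',round(np.linalg.norm(d)*.75/.0417,1),round(np.linalg.norm(r)*360/7.16,1))
E
python3 - <<'E'
from h import *
cmd([.25,-.42,.29],Rt(-75.2+65))
E
```

```text
t 1.75 shift [-0.2398 -0.1783 -0.1005] turn [-0.     -0.     -0.1803] rows 5.7 9.1
```

Request:
move_arm --motion '[[[-0.04,-0.03,-0.1],[0,0,-0.018],0],[[-0.08,-0.06,-0.1],[0,0,-0.036],0],[[-0.12,-0.09,-0.1],[0,0,-0.054],0],[[-0.16,-0.12,-0.1],[0,0,-0.072],0],[[-0.2,-0.15,-0.1],[0,0,-0.09],0],[[-0.24,-0.178,-0.1],[0,0,-0.108],0],[[-0.24,-0.178,-0.1],[0,0,-0.126],0],[[-0.24,-0.178,-0.1],[0,0,-0.144],0],[[-0.24,-0.178,-0.1],[0,0,-0.162],0],[[-0.24,-0.178,-0.1],[0,0,-0.18],0]]'

```text
t: 2.58
position: [0.25, -0.4195, 0.29]
ee_rot: [0.996, -0.087, 0.0, 0.0]
ft_force: [-0.4, -0.6, 0.4]
gripper_width: 0.0952
```

Run:
```python
from h import *
s=sense(); print(np.round(s['position'],3),np.round(s['joints'],3))
cmd([.482,-.203,.23],Rt(56))
```

```text
[ 0.25  -0.419  0.29 ] [-1.143 -0.279  1.905 -0.     1.515 -0.97 ]
t 2.58 shift [ 0.2548 -0.3378  0.0799] turn [ 0.0002  0.     -0.1832] rows 7.7 9.2
```

Request:
move_arm --motion '[[[0.03,-0.04,0],[0,0,-0.018],0],[[0.06,-0.08,0],[0,0,-0.036],0],[[0.09,-0.12,0],[0,0,-0.054],0],[[0.12,-0.16,0.02],[0,0,-0.072],0],[[0.15,-0.2,0.03],[0,0,-0.09],0],[[0.18,-0.24,0.05],[0,0,-0.11],0],[[0.21,-0.28,0.07],[0,0,-0.128],0],[[0.24,-0.32,0.08],[0,0,-0.147],0],[[0.255,-0.338,0.08],[0,0,-0.165],0],[[0.255,-0.338,0.08],[0,0,-0.183],0]]'

```text
t: 3.42
position: [0.485, -0.2019, 0.2286]
ee_rot: [0.882, 0.471, 0.0, -0.001]
ft_force: [-1.2, -0.3, 0.6]
gripper_width: 0.0953
```

Run:
```python
from h import *
s=sense(); print(np.round(s['position'],3),np.round(s['joints'],3))
im=optics.capture("wrist"); c=cam("wrist"); cv2.imwrite("pics/w1.png",im)
for r in models.regions_of("wrist","notched_plate")[:2]:
    print(r['score'],r['pixels'].sum(),*[np.round(q,3) for q in rect(c,r['pixels'],.076)])
for l in ("notched_plate_centre","label_end"):
  for r in models.tip_of("wrist",l)[:2]:
    w=c2w(c,r['centre']); print(l,round(r['score'],2),w.round(3),proj(c,w).round())
```

```text
[ 0.485 -0.202  0.229] [-4.970e-01 -1.630e-01  1.909e+00  1.000e-03  1.397e+00 -1.477e+00]
0.82 5244 [ 0.483 -0.205] [ 50.051 120.21 ] 144.676
notched_plate_centre 0.87 [ 0.597 -0.329  0.002] [[242. 302.]]
notched_plate_centre 0.73 [ 0.482 -0.205  0.074] [[270. 194.]]
label_end 0.94 [ 0.59  -0.378  0.005] [[210. 317.]]
label_end 0.61 [ 0.441 -0.172  0.075] [[274. 142.]]
```

View pics/w1.png

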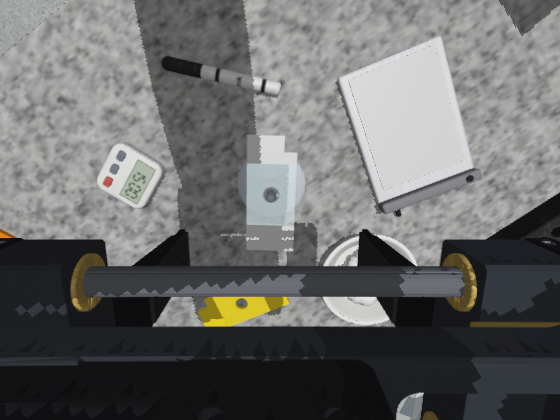

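The wrist mask measures 50.1 x 120.2 mm, which matches the plate. The notch is at (290,140), and the plate centre at (270,194) is world (0.483,-0.205) with yaw 144.7°. I'll descend straight over it.

Run:
```python
from h import *
cmd([.483,-.205,.054],Rt(54.7))
```

```text
t 3.62 shift [-3.000e-04 -2.000e-04  2.344e-01] turn [0.     0.     0.0019] rows 4.2 0.1
```

Request:
move_arm --motion '[[[0,0,0.04],[0,0,0.002],0],[[0,0,0.08],[0,0,0.002],0],[[0,0,0.12],[0,0,0.002],0],[[0,0,0.15],[0,0,0.002],0],[[0,0,0.18],[0,0,0.002],0],[[0,0,0.2],[0,0,0.002],0],[[0,0,0.22],[0,0,0.002],0],[[0,0,0.234],[0,0,0.002],0],[[0,0,0.234],[0,0,0.002],0],[[0,0,0.234],[0,0,0.002],0]]'

```text
t: 4.45
position: [0.4829, -0.2051, 0.0541]
ee_rot: [0.888, 0.46, -0.0, -0.0]
ft_force: [0.0, 0.3, 0.2]
gripper_width: 0.0948
```

Run:
```python
from h import *
cmd([.483,-.205,.054],Rt(54.7))
im=optics.capture("wrist"); cv2.imwrite("pics/w2.png",im)
im=optics.capture("side"); cv2.imwrite("pics/s2.png",cv2.resize(im[130:270,210:400],None,fx=4,fy=4,interpolation=cv2.INTER_CUBIC))
```

```text
t 4.45 shift [0.0002 0.     0.0002] turn [-0.0001  0.      0.0001] rows 0.0 0.0
```

View pics/w2.png

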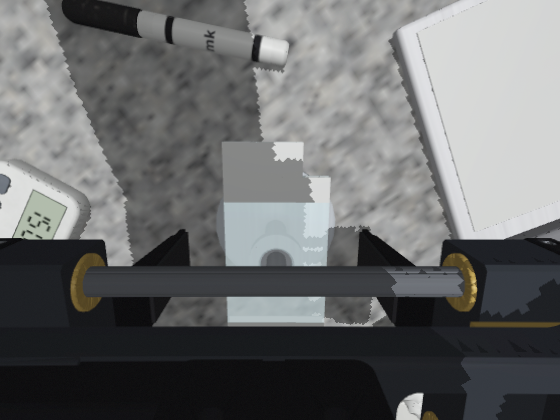

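View pics/s2.png

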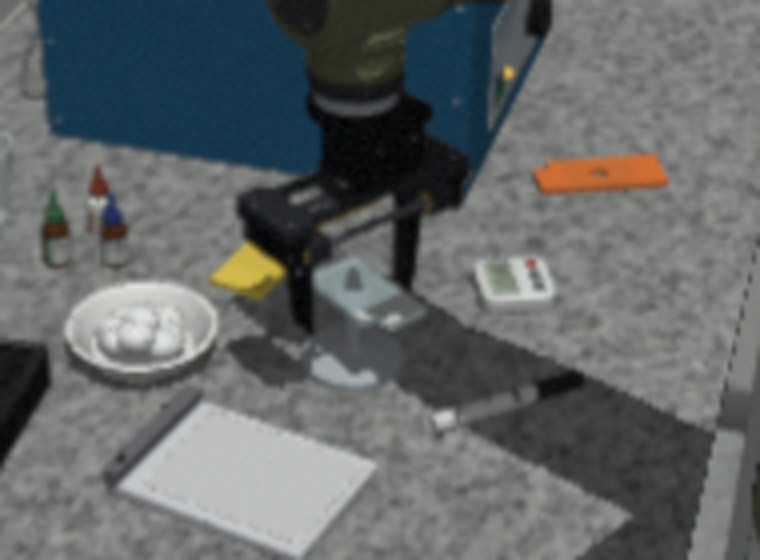

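The fingers straddle the plate's long edges, with the hole and pin centred at wrist (276,260). I'll close now.

Request:
move_arm --motion '[[[0,0,0],[0,0,0],0.2],[[0,0,0],[0,0,0],0.4],[[0,0,0],[0,0,0],0.6],[[0,0,0],[0,0,0],1],[[0,0,0],[0,0,0],1],[[0,0,0],[0,0,0],1],[[0,0,0],[0,0,0],1],[[0,0,0],[0,0,0],1],[[0,0,0],[0,0,0],1],[[0,0,0],[0,0,0],1]]' --newtons 25

```text
t: 5.38
position: [0.4833, -0.2047, 0.0541]
ee_rot: [0.888, 0.461, 0.0, -0.0]
ft_force: [1.1, 0.8, 0.2]
gripper_width: 0.0494
```

Gripped at 49.4 mm, close to the 50 mm plate width. Now I'll lift straight up.

Request:
move_arm --motion '[[[0,0,-0.01],[0,0,0],1],[[0,0,-0.03],[0,0,0],1],[[0,0,-0.05],[0,0,0],1],[[0,0,-0.07],[0,0,0],1],[[0,0,-0.09],[0,0,0],1],[[0,0,-0.11],[0,0,0],1],[[0,0,-0.13],[0,0,0],1],[[0,0,-0.15],[0,0,0],1],[[0,0,-0.15],[0,0,0],1],[[0,0,-0.15],[0,0,0],1]]'

```text
t: 6.22
position: [0.4838, -0.2051, 0.1677]
ee_rot: [0.888, 0.461, 0.001, 0.001]
ft_force: [0.2, -0.1, -1.1]
gripper_width: 0.0496
```

Run:
```python
from h import *
s=sense(); print(np.round(s['position'],3),np.round(s['joints'],3))
im=optics.capture("side"); cv2.imwrite("pics/s3.png",cv2.resize(im[130:270,210:400],None,fx=4,fy=4,interpolation=cv2.INTER_CUBIC))
# final: plate yaw -14 => tool yaw -104 ; 54.7 -> -104 = -158.7
a=np.array([.4833,-.2047]);b=np.array([.518,-.031])
cmd([.495,-.15,.167],Rt(54.7-65))
```

```text
[ 0.484 -0.205  0.168] [-0.503 -0.121  1.976 -0.     1.285 -1.46 ]
t 6.27 shift [ 0.0687 -0.029  -0.0007] turn [-0.     0.     0.181] rows 1.3 9.1
```

View pics/s3.png

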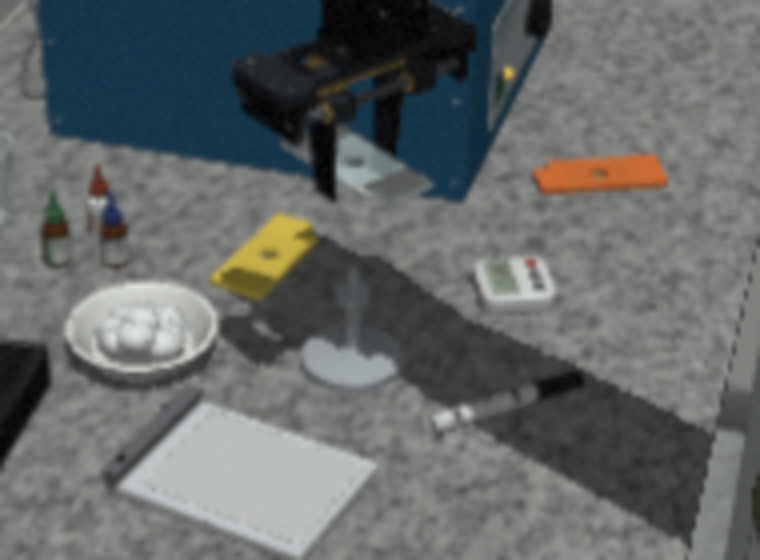

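The plate is off the pin (bare at (352,290)), level and gripped. I'll turn and carry it to the panel.

Request:
move_arm --motion '[[[0.007,-0.003,0],[0,0,0.018],1],[[0.014,-0.006,0],[0,0,0.036],1],[[0.021,-0.009,0],[0,0,0.054],1],[[0.028,-0.012,0],[0,0,0.072],1],[[0.035,-0.015,0],[0,0,0.09],1],[[0.042,-0.018,0],[0,0,0.108],1],[[0.049,-0.021,0],[0,0,0.126],1],[[0.056,-0.024,0],[0,0,0.144],1],[[0.063,-0.027,0],[0,0,0.162],1],[[0.07,-0.029,0],[0,0,0.18],1]]'

```text
t: 7.1
position: [0.4947, -0.1486, 0.1647]
ee_rot: [0.996, -0.09, -0.002, -0.0]
ft_force: [0.3, -0.1, -1.3]
gripper_width: 0.05
```

Run:
```python
from h import *
s=sense(); print(np.round(s['position'],3),np.round(s['joints'],3))
cmd([.515,-.07,.167],Rt(54.7-130))
```

```text
[ 0.495 -0.149  0.165] [-0.396 -0.136  1.994 -0.     1.286 -0.216]
t 7.1 shift [ 0.0079 -0.108  -0.003 ] turn [0.0002 0.0005 0.1806] rows 1.9 9.1
```

Request:
move_arm --motion '[[[0,-0.011,0],[0,0,0.018],1],[[0,-0.022,0],[0,0,0.036],1],[[0,-0.033,0],[0,0,0.054],1],[[0.002,-0.044,0],[0,0,0.072],1],[[0.004,-0.055,0],[0,0,0.09],1],[[0.005,-0.066,0],[0,0,0.108],1],[[0.006,-0.077,0],[0,0,0.126],1],[[0.007,-0.088,0],[0,0,0.144],1],[[0.008,-0.099,0],[0,0,0.162],1],[[0.008,-0.108,0],[0,0,0.18],1]]'

```text
t: 7.93
position: [0.5147, -0.0698, 0.1647]
ee_rot: [0.793, -0.609, -0.001, 0.001]
ft_force: [-0.8, -1.3, -0.2]
gripper_width: 0.05
```

Run:
```python
from h import *
s=sense(); print(np.round(s['position'],3),np.round(s['joints'],3))
G=Rt(-104,30); M=G.as_matrix(); print(M.round(2))
p=np.array([.518,-.031,.013+.13])+.019*M[:,2]; print(p)
cmd(p,G)
```

```text
[ 0.515 -0.07   0.165] [-0.238 -0.129  1.988  0.     1.286  1.072]
[[-0.24 -0.84  0.49]
 [-0.97  0.21 -0.12]
 [-0.   -0.5  -0.87]]
[ 0.52721781 -0.03329826  0.12654552]
t 7.93 shift [-0.0427 -0.0288  0.0509] turn [0.082  0.0212 0.0785] rows 1.3 5.8
```

Request:
move_arm --motion '[[[-0.005,-0.004,0.006],[0.01,0.003,0.01],1],[[-0.011,-0.007,0.013],[0.02,0.005,0.02],1],[[-0.016,-0.011,0.019],[0.03,0.008,0.03],1],[[-0.022,-0.014,0.025],[0.041,0.011,0.039],1],[[-0.027,-0.018,0.032],[0.051,0.013,0.049],1],[[-0.032,-0.022,0.038],[0.062,0.016,0.059],1],[[-0.038,-0.025,0.045],[0.072,0.019,0.069],1],[[-0.043,-0.029,0.051],[0.082,0.021,0.079],1],[[-0.043,-0.029,0.051],[0.082,0.021,0.079],1],[[-0.043,-0.029,0.051],[0.082,0.021,0.079],1]]'

```text
t: 8.77
position: [0.5264, -0.0331, 0.126]
ee_rot: [-0.597, 0.76, -0.203, 0.159]
ft_force: [0.2, 0.6, -0.3]
gripper_width: 0.0496
```

Run:
```python
from h import *
s=sense(); print(np.round(s['position'],3),np.round(s['joints'],3),np.abs(s['qd']).max(),s['gripper_width'])
G=Rt(-104,30); M=G.as_matrix(); cmd(np.array([.518,-.031,.143])+.019*M[:,2],G)
ims=[]
for n in("side","scene"):
    im=optics.capture(n); c=cam(n); ims.append(cv2.resize(im[170:300,210:350],(400,371),interpolation=cv2.INTER_CUBIC))
    for l in ("notched_plate_centre","label_end","panel_centre","blank_plate","tape_roll","marker_black"):
        for r in models.tip_of(n,l)[:2]:
            print(n,l,round(r['score'],2),c2w(c,r['centre']).round(3))
cv2.imwrite("pics/f.png",np.hstack(ims)); cv2.imwrite("pics/w3.png",optics.capture("wrist"))
```

```text
[ 0.526 -0.033  0.126] [-0.137 -0.398  2.338 -0.08   0.684  1.722] 0.05883047722687656 0.049578215052235156
t 8.77 shift [-0.     -0.0014 -0.    ] turn [0.0004 0.0005 0.0007] rows 0.0 0.0
side notched_plate_centre 0.78 [ 0.517 -0.027  0.139]
side notched_plate_centre 0.78 [ 0.34  -0.551 -0.002]
side label_end 0.71 [ 0.557 -0.042  0.163]
side label_end 0.51 [ 0.387 -0.532 -0.001]
side panel_centre 0.73 [ 0.515 -0.034  0.009]
side panel_centre 0.46 [ 0.72  -0.286  0.   ]
side tape_roll 0.59 [ 0.346  0.147 -0.001]
side marker_black 0.56 [ 0.349 -0.182 -0.002]
scene notched_plate_centre 0.64 [ 0.596 -0.329  0.001]
scene notched_plate_centre 0.58 [ 0.347 -0.554  0.004]
scene label_end 0.6 [ 0.388 -0.529  0.002]
scene label_end 0.5 [ 0.589 -0.378  0.003]
scene panel_centre 0.67 [ 0.518 -0.031  0.004]
scene blank_plate 0.61 [0.46  0.2   0.069]
scene blank_plate 0.49 [ 0.726 -0.285 -0.004]
scene tape_roll 0.78 [0.341 0.146 0.   ]
scene tape_roll 0.52 [ 0.454  0.197 -0.   ]
```

View pics/f.png

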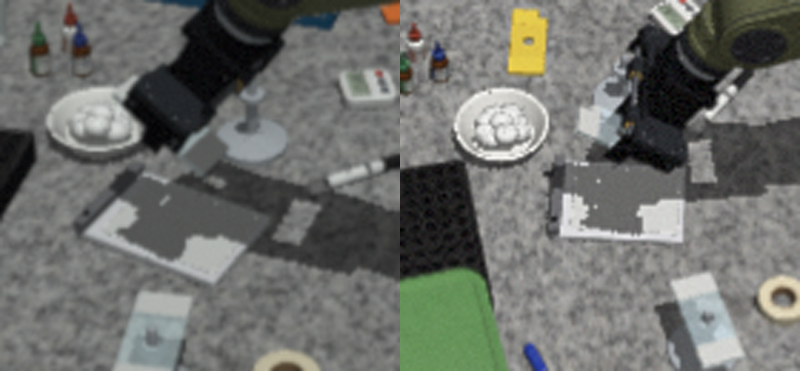

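View pics/w3.png

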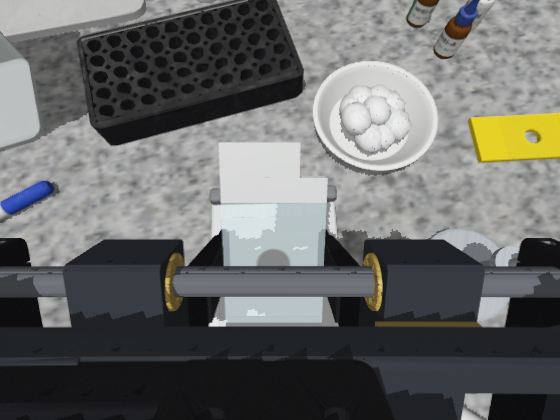

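The wrist view shows the plate held square. The notched label end (290,165) points toward the bar, and the hole (272,257) is centred between the fingers. One settling call, then I'll hand in.

Request:
move_arm --motion '[[[0,0,0],[0,0,0],1],[[0,0,0],[0,0,0],1],[[0,0,0],[0,0,0],1],[[0,0,0],[0,0,0],1],[[0,0,0],[0,0,0],1],[[0,0,0],[0,0,0],1]]'

```text
t: 10.02
position: [0.5281, -0.0337, 0.1284]
ee_rot: [-0.595, 0.76, -0.204, 0.161]
ft_force: [-0.1, -0.5, -0.9]
gripper_width: 0.0496
```

Run:
```python
from h import *
s=sense(); print(s['t'],np.round(s['position'],3),np.abs(s['qd']).max(),s['gripper_width'])
M=R.from_quat(s['ee_rot']).as_matrix(); print('plate centre',s['position']-.019*M[:,2],'x',-M[:,1])
optics.capture("side"); c=cam("side")
for l in ("notched_plate_centre","label_end"):
    r=models.tip_of("side",l)
    if r: print(l,r[0]['score'],c2w(c,r[0]['centre']).round(3))
print(job.hand_in())
```

```text
10.0167 [ 0.528 -0.034  0.128] 0.0024177076326764506 0.04957907833003188
plate centre [ 0.51887036 -0.03147926  0.14485957] x [ 0.8393375  -0.20782485  0.50231603]
notched_plate_centre 0.59 [ 0.52  -0.029  0.14 ]
label_end 0.78 [ 0.555 -0.041  0.167]
the job is handed in; nothing more can be done
None
```

I lifted the notched clear plate off its spindle, turned it and held it tilted over the light panel. I handed the job in at about 10 s of the 35 s allowed.

- **Hold, from the arm's pose:** the plate centre is about 1 mm sideways from the panel centre and 13 cm above its top. It slopes about 30°, with the label end up and towards the bar. The grip is steady at 49.6 mm opening and the joints are nearly still.
- **Camera check:** the side-camera network put the plate centre and label end within about 5–10 mm of that. The wrist picture shows the notch on the bar side.
- **Bystanders:** the networks put the blank plate, tape roll and marker at their starting positions to within about 5 mm. I did not re-measure the dropper bottle, but the arm stayed well clear of it.
- **Failed or disagreeing checks:** in the last scene view the network found only the orange and yellow look-alikes, because the arm hid the held plate. The plate starts at about 145° yaw, more than the stated 2.2 rad if that is measured from the world x axis. The notch position and the measured plate size confirmed it was the right one.

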